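Roll the tube stand to its large wells

TASK

The next samples need the large wells of the blue six-sided tube stand. Roll the blue stand over by one face so that its yellow face with the three large wells is uppermost, and let go of it lying flat on the bench within about a hand's breadth of where it was. Leave the grey stand as it is.

Things in the scene. Friction and masses are not known exactly. Their poses are not given: they have to be found in the camera images.
- blue_stand: Six-sided tube stand, blue, a solid hexagonal bar lying on a flat: 50 mm across flats, 64 mm long, 0.15 kg, loose. Origin: its centre, 25 mm above the bench. y: its long axis, flat ends at +32 and -32 mm. z: up at the start; x: level. The face beside the top one, on the -x side, is yellow, the rest blue; +60 degrees about y brings it to the top.
- blue_stand_yellow (a point): Centre of the blue stand's yellow face (28.9 mm wide, three large wells, shallow marks only), 25 mm from the stand's centre. z: outward normal of that face, 60 degrees from vertical at the start and straight up when the job is done; y: along the stand. Turned past 30 degrees with its edge on the bench, the stand rolls on to that flat by itself.
- grey_stand: Six-sided tube stand, grey, a solid hexagonal bar lying on a flat: 50 mm across flats, 64 mm long, 0.15 kg, loose. Origin: its centre, 25 mm above the bench. y: its long axis, flat ends at +32 and -32 mm. z: up at the start; x: level. It has a yellow face too, but is a bystander, not to be moved.

How it is judged:
At the end, for the whole second after the job is handed in: The blue stand lies still, flat on the bench, its yellow face up (within 10 degrees of level, 46 to 54 mm above the bench), its centre less than 100 mm from where it started; the grey stand is less than 20 mm from where it started and has kept its face up (within 10 degrees) (angle between each of blue_stand_yellow, grey_stand's own z axis and vertical below 0.17 rad and height (world z) of blue_stand_yellow between 0.046 and 0.054 m and distance of blue_stand from where it was at the start of the episode below 0.1 m and linear speed of blue_stand below 0.02 m/s and angular speed of blue_stand below 0.2 rad/s and distance of grey_stand from where it was at the start of the episode below 0.02 m); the robot touches nothing.
It fails at once if the grey stand is shifted by more than 20 mm (distance of grey_stand from where it was at the start of the episode above 0.02 m).
It also fails if it takes over 35 s, if anything falls off the work surface, if the arm or the gripper's body presses on something with over 40 N, if the wrist force passes 120 N, or if a joint passes its speed limit or range.

ROBOT

A 7-joint arm with a two-finger parallel gripper is mounted at the origin on the work surface; the furniture and walls round the work are solid. World frame = base frame: x ahead of the robot, y to its left, z up, the work surface at z = 0. Lengths are in m, angles in rad, forces in N, time in s.
With the tool pointing down it reaches from about 0.425 to 0.925 m from the base axis. Payload 6.8 kg.
Tool frame: the origin (TCP) lies on the centre line of the jaws, within the pads' length; the fingertips stand 19 mm ahead of it and the grasp point (between the pads) is the TCP (env.nose_length is the distance from the TCP to the fingertips, in m); z points along the fingers, y is the line along which they close (so a half turn about z gives the same grasp; the last joint's range is limited). The gripper opens to 88 mm and grips with 3 to 60 N. Pads are 20 mm wide; open, the fingers measure 115 mm over their backs; the gripper's body (75 mm by 178 mm) begins 61 mm behind the grasp point.
Start: joints at [1.126, 0.477, 0.022, 1.555, -0.011, 1.109, -0.083], TCP at [0.223, -0.637, 0.242] pointing down, gripper open.
Joint ranges: [-2.96, 2.96], [-0.34, 2.1], [-1.41, 1.46], [0.24, 2.44], [-1.37, 4.51], [0.17, 1.92], [-2.96, 2.96]. Speed limits (rad/s): [2.39, 2.39, 3.14, 3.14, 3.14, 3.14, 3.14].

INTERFACE

Orientations are given as a unit quaternion [w, x, y, z].
In Python, from cell import env gives the robot as it stands.
- The arm moves only by the tool servo_tool, never from a script. Its argument "moves" is a list of rows, each a list of 7 numbers: the shift along the world's x, y, z in m, then the turn, a rotation vector about the world's x, y, z in degrees, then the finger opening in m, from 0 to 0.0878. In form: [[tx, ty, tz, wx, wy, wz, fingers], ...]. A call has exactly 10 rows; each row shifts and turns the commanded pose from where the row before left it; what a row does not reach is not made up. A row lasts 1/8 s, in which the tool goes at most 62.5 mm and 10.7 degrees, less where a joint would pass 70% of its speed; a pose out of reach is approached as far as the arm can. A call with a gripper value outside its range is refused whole. The fingers move at their own pace and stop on an object; "force" is the grip in N (left out, the last holds). Time passes only in rows, so rows that do not move let the fingers close, or fill a call up. It gives the time, the measured TCP pose, the force, the opening and the grip force at its end, in the units of the state.
- env.get_state(): the state, without advancing time (a new reading comes with each control period).
- env.capture(name): name is "scene" or "top" or "wrist"; returns a dict with "color" (480x640x3 uint8, red, green, blue), "z_map" (480x640 float32, m along the optical axis (not along the pixel's ray), 0 where there is no reading), "fx", "fy", "cx", "cy" (pixels), "position" and "attitude" of the camera in the world; the wrist camera has in their place "tool_from_camera" (4x4, takes a point from camera to tool coordinates, whose origin is the TCP and whose axes are the flange's). Camera axes: x right, y down, z forward; pixel columns grow to the right and rows downward; lengths in m; the calibration is good to about 2 mm. A picture is of the moment at which its call begins: read the wrist's pose just before it.
- env.job_done(): hands the job in; it is judged then, once.
The state is a dict: "time_s": time; "joint_pos": joint angles; "qvel": joint speeds; "joint_efforts": joint torques, N m; "tcp_pos": TCP position; "eef_rot": TCP orientation; "contact_force": force on the tool from outside, world axes, zero at the start; "ft_torque": the same for the moment, N m; "finger_gap": opening from 0.0 (shut) to 1.0 (fully open); "finger_force": force on a finger pad.
Only numpy, scipy, OpenCV 4.12 (cv2) and the standard library are available. Lean on these libraries where they do the work, as an engineer would, in place of code of your own. Each camera call takes 0.05 s, during which the arm holds its last target. There are 200 camera calls.

## Working session

There is one attempt and no reset: what is moved stays moved. The work goes in short steps, Python scripts to look and compute and a tool call to move; the robot and the scene stay as the last step left them, time stands still between calls to the robot, and variables do not carry over. Pictures are saved under pics/ and viewed, at most 10 in all, crops included, and the job is handed in when it is done.

Besides the shell and the picture viewer there is one more tool, called as name(argument=value, ...), one argument or row to a line, values as JSON. servo_tool: Moves the arm, as the interface text tells. Its arguments: {"type":"object","properties":{"moves":{"type":"array","items":{"type":"array","items":{"type":"number"}}},"force":{"type":"number"}},"required":["moves"]}

```bash
mkdir -p pics
cat > h.py <<'E'
import numpy as np,cv2
from scipy.spatial.transform import Rotation as R
from cell import env
def cap(n,f=None):
    c=env.capture(n)
    if f: cv2.imwrite('pics/'+f,c['color'][:,:,::-1])
    return c
def world(c):
    q=np.array(c['attitude']); 
    M=q if q.shape==(3,3) else R.from_quat(np.r_[q[1:],q[0]]).as_matrix()
    v,u=np.mgrid[:480,:640]; z=c['z_map']
    P=np.stack([(u-c['cx'])/c['fx']*z,(v-c['cy'])/c['fy']*z,z],-1)
    return P@M.T+np.array(c['position'])
E
python3 - <<'E'
from h import *
a=cap('top','top.png');b=cap('scene','scene.png')
for c in(a,b):print(c['position'],c['attitude'],c['fx'])
for n,c in(('top',a),('scene',b)):
    W=world(c);np.save(n+'.npy',W);np.save(n+'c.npy',c['color'])
    h=cv2.cvtColor(c['color'],cv2.COLOR_RGB2HSV)
    for nm,lo,hi in(('blue',(95,100,40),(130,255,255)),('yel',(20,100,80),(35,255,255))):
        m=cv2.inRange(h,lo,hi);k,l,s,ce=cv2.connectedComponentsWithStats(m)
        for i in range(1,k):
            if s[i,4]>60:
                p=W[l==i];print(n,nm,s[i],ce[i].round(),p.min(0).round(3),p.max(0).round(3),np.median(p,0).round(3))
print(env.get_state())
E
```

```text
[ 0.39817013 -0.11680182  0.93330605] [-0.03392655  0.70963835 -0.70222732  0.04625145] 437.2580674166654
[-0.06108767 -0.61248019  0.53265689] [-0.44364044  0.80386659 -0.34066071  0.20231646] 532.3203725996293
top blue [156   6   9  11  64] [160.  11.] [ 0.398 -0.117  0.023] [1.017 0.237 0.933] [1.005 0.227 0.033]
top blue [ 176   94   82  105 4892] [218. 152.] [ 0.398 -0.117  0.005] [0.827 0.189 0.933] [0.693 0.092 0.011]
top blue [ 421  222   74   26 1311] [457. 235.] [ 0.398 -0.496 -0.   ] [ 0.548 -0.117  0.933] [ 0.52  -0.418  0.022]
top blue [239 232  33  22 465] [256. 242.] [ 0.398 -0.117 -0.003] [0.52  0.046 0.933] [0.498 0.002 0.048]
top yel [186   0  33  14  77] [203.   9.] [0.974 0.093 0.058] [1.013 0.159 0.074] [0.988 0.126 0.063]
top yel [184  71  64   4  78] [215.  73.] [ 0.398 -0.117  0.005] [0.881 0.177 0.933] [0.876 0.11  0.01 ]
top yel [364  78  54   4  66] [389.  80.] [ 0.398 -0.338  0.005] [ 0.871 -0.117  0.933] [ 0.866 -0.277  0.01 ]
scene blue [  0  90  11  24 123] [  3. 102.] [0.242 0.433 0.217] [0.29  0.56  0.229] [0.263 0.471 0.225]
scene blue [ 478  286   6
[... 496 characters left out ...]
447,  0.02234361,  1.55628835, -0.0115107 ,
        1.10929358, -0.08308235]), 'qvel': array([ 5.06881279e-04, -2.15409818e-03, -1.25993352e-03, -1.82306657e-03,
        1.92245375e-03,  1.37305040e-05, -3.16372651e-04]), 'joint_efforts': array([ 4.78291651e-03, -5.84087813e+01,  1.54021706e+00, -2.73311037e+01,
       -5.41731797e-02,  1.31142323e-02,  5.96008908e-05]), 'tcp_pos': array([ 0.22290113, -0.63662354,  0.24081475]), 'eef_rot': array([-7.61458158e-04,  9.85851423e-01,  1.67619688e-01, -1.81812905e-04]), 'contact_force': array([-0.12518354,  0.25794308,  0.31133432]), 'ft_torque': array([-0.03737873,  0.03301254,  0.02781719]), 'finger_force': 0.0, 'finger_gap': 1.000344769393139}
```

View pics/top.png

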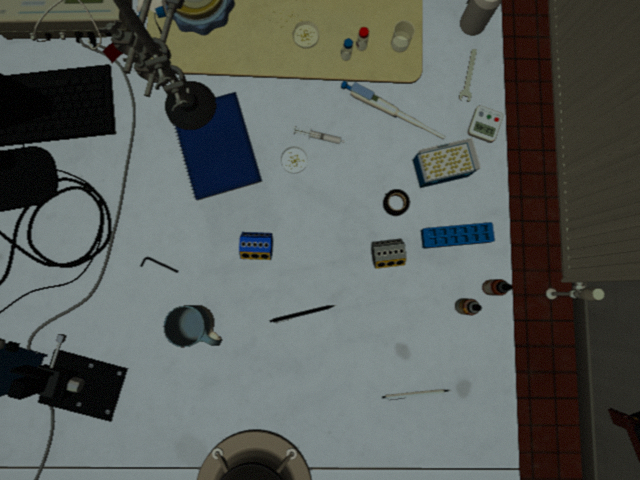

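View pics/scene.png

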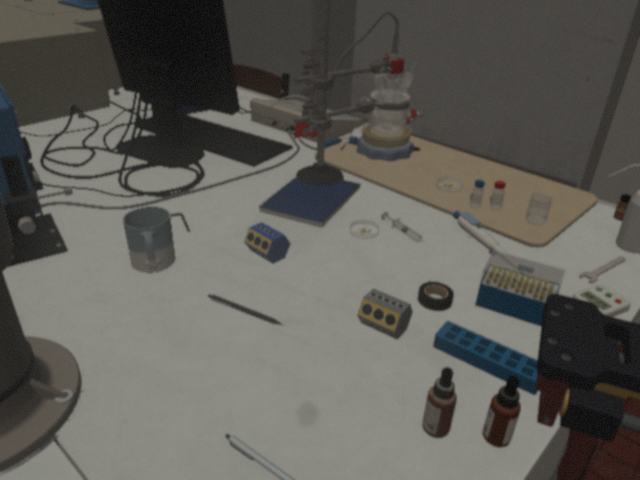

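The top view shows the blue stand at about (256,245) with its yellow face towards the robot (image bottom), and the grey stand at (389,253), about 0.27 m away. The scene view agrees: blue stand at (267,242), grey at (384,312). Next I measure the blue stand's exact pose.

Run:
```python
from h import *
for n in('top','scene'):
    W=np.load(n+'.npy').reshape(-1,3)
    for nm,y0,y1 in(('blue',-.07,.09),('grey',-.34,-.2)):
        b=W[(W[:,0]>.41)&(W[:,0]<.57)&(W[:,1]>y0)&(W[:,1]<y1)]
        t=b[(b[:,2]>.044)&(b[:,2]<.06)]; a=b[(b[:,2]>.012)&(b[:,2]<.07)]
        for p in (t,a):
            r=cv2.minAreaRect(p[:,:2].astype(np.float32)*1000);print(n,nm,len(p),r,p[:,2].max(),np.median(p[:,2]))
    d=W[(W[:,2]>.012)&(W[:,0]>.38)&(W[:,0]<.75)&(W[:,1]>-.15)&(W[:,1]<.2)&(W[:,2]<.3)]
    print('near extents',d.min(0),d.max(0))
c=cv2.imread('pics/top.png')[210:280,215:300];cv2.imwrite('pics/tz.png',cv2.resize(c,None,fx=8,fy=8,interpolation=2))
```

```text
top blue 536 ((491.4940490722656, 4.790622711181641), (63.6383056640625, 37.21131896972656), 87.93055725097656) 0.053419259490955606 0.04890019468755763
top blue 889 ((491.8658142089844, 4.321468353271484), (64.51385498046875, 57.119117736816406), 87.6781005859375) 0.053419259490955606 0.046916589501343364
top grey 541 ((478.9482727050781, -270.3507385253906), (37.434303283691406, 65.20331573486328), 9.997784614562988) 0.05395849571869793 0.04872338336182902
top grey 946 ((508.6518859863281, -270.4014587402344), (70.09261322021484, 123.11853790283203), 89.37361145019531) 0.05395849571869793 0.046234672583504166
near extents [ 0.46338563 -0.14955501  0.01200059] [0.74990881 0.18754832 0.2442176 ]
scene blue 465 ((487.77777099609375, 5.6618499755859375), (66.69255828857422, 37.45412063598633), 89.88471984863281) 0.053896396792554035 0.0509283503357702
scene blue 1127 ((489.01446533203125, 4.840154647827148), (68.30654907226562, 57.68457794189453), 89.97130584716797) 0.053896396792554035 0.040002478621036286
scene grey 802 ((475.03094482421875, -270.408447265625), (37.67557144165039, 64.56903839111328), 8.842103004455566) 0.05469882102820789 0.0510378679131665
scene grey 1842 ((507.9754333496094, -273.1251220703125), (70.3705825805664, 127.69012451171875), 86.85968780517578) 0.05469882102820789 0.040659167826899684
near extents [ 0.46016766 -0.14996989  0.01200073] [0.74995054 0.19046623 0.24597965]
```

View pics/tz.png

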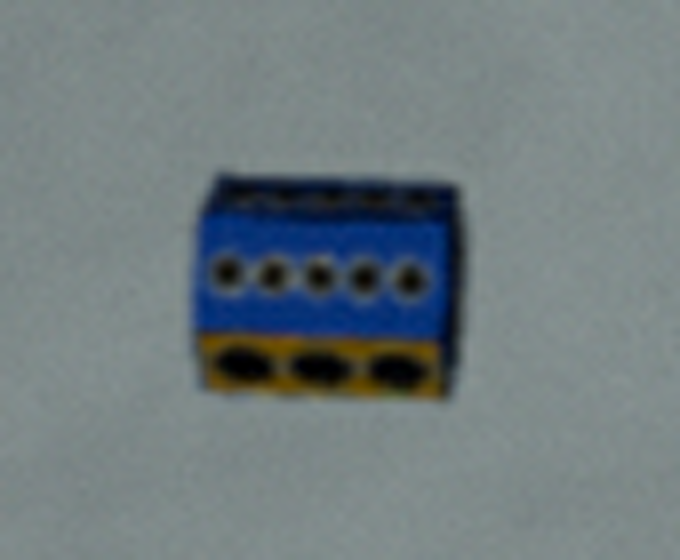

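servo_tool(
  moves=[
    [0.035, 0.035, 0, 0, 0, -2, 0.0878],
    [0.035, 0.035, 0, 0, 0, -2, 0.0878],
    [0.035, 0.035, 0, 0, 0, -2, 0.0878],
    [0.035, 0.035, 0, 0, 0, -2, 0.0878],
    [0.035, 0.035, 0, 0, 0, -2, 0.0878],
    [0.035, 0.035, 0, 0, 0, -2, 0.0878],
    [0.035, 0.035, 0, 0, 0, -2, 0.0878],
    [0.005, 0.05, 0, 0, 0, -2, 0.0878],
    [0.005, 0.05, 0, 0, 0, -2, 0.0878],
    [0.005, 0.05, 0, 0, 0, -2, 0.0878],
  ],
)

```text
time_s: 1.35
tcp_pos: [0.4829, -0.2403, 0.2413]
eef_rot: [-0.0, 1.0, -0.007, -0.0]
contact_force: [1.1, 0.2, -0.0]
finger_gap: 1.003
finger_force: 0.0
```

Run:
```python
from h import *
s=env.get_state();print(s['time_s'],s['tcp_pos'],s['joint_pos'].round(3),R.from_quat(np.roll(s['eef_rot'],-1)).as_matrix().round(3))
for n in('top','scene'):
    W=np.load(n+'.npy').reshape(-1,3)
    for nm,x0,x1,y0,y1,z0 in(('mug',.22,.44,.03,.25,.02),('rod',.55,.85,-.05,.25,.03),('ahead',.55,.85,-.2,.1,.02)):
        d=W[(W[:,0]>x0)&(W[:,0]<x1)&(W[:,1]>y0)&(W[:,1]<y1)&(W[:,2]>z0)&(W[:,2]<.6)]
        print(n,nm,len(d),np.percentile(d,[1,99],axis=0).round(3).tolist() if len(d) else '')
```

```text
1.35 [ 0.48288737 -0.24029322  0.24131487] [ 0.42   0.259 -0.089  1.876  0.027  1.009 -1.264] [[ 1.    -0.013 -0.001]
 [-0.013 -1.     0.   ]
 [-0.001 -0.    -1.   ]]
top mug 1192 [[0.294, 0.067, 0.021], [0.368, 0.165, 0.093]]
top rod 3781 [[0.741, 0.131, 0.033], [0.817, 0.22, 0.363]]
top ahead 77 [[0.738, -0.2, 0.02], [0.85, -0.094, 0.035]]
scene mug 2527 [[0.29, 0.066, 0.022], [0.366, 0.167, 0.093]]
scene rod 2834 [[0.739, 0.13, 0.033], [0.835, 0.222, 0.387]]
scene ahead 98 [[0.73, -0.2, 0.02], [0.849, -0.068, 0.037]]
```

servo_tool(
  moves=[
    [0.0014, 0.049, 0, 0, 0, 0, 0.0878],
    [0.0014, 0.049, 0, 0, 0, 0, 0.0878],
    [0.0014, 0.049, 0, 0, 0, 0, 0.0878],
    [0.0014, 0.049, 0, 0, 0, 0, 0.0878],
    [0.0014, 0.049, 0, 0, 0, 0, 0.0878],
    [0, 0, -0.015, 0, -6, 0, 0.0878],
    [0, 0, -0.015, 0, -6, 0, 0.0878],
    [0, 0, -0.015, 0, -6, 0, 0.0878],
    [0, 0, -0.015, 0, -6, 0, 0.0878],
    [0, 0, -0.015, 0, -6, 0, 0.0878],
  ],
)

```text
time_s: 2.6
tcp_pos: [0.4906, -0.0044, 0.1737]
eef_rot: [0.01, 0.972, -0.01, 0.235]
contact_force: [0.9, -0.8, -0.4]
finger_gap: 1.001
finger_force: 0.0
```

Run:
```python
from h import *
s=env.get_state();M=R.from_quat(np.roll(s['eef_rot'],-1)).as_matrix();print(s['time_s'],s['tcp_pos'],s['joint_pos'].round(3),M.round(3))
c=cap('wrist','w1.png');cap('scene','s2.png')
T=np.array(c['tool_from_camera'])
z=c['z_map'];v,u=np.mgrid[:480,:640]
P=np.stack([(u-c['cx'])/c['fx']*z,(v-c['cy'])/c['fy']*z,z],-1)[z>0]
P=P@T[:3,:3].T+T[:3,3]; W=P@M.T+s['tcp_pos']
d=W[(abs(W[:,0]-.49)<.06)&(abs(W[:,1]-.005)<.06)]
for lo in(.012,.044):
    q=d[(d[:,2]>lo)&(d[:,2]<.058)];print(len(q));
    if len(q)>20:print(cv2.minAreaRect(q[:,:2].astype(np.float32)*1000))
```

```text
2.6 [ 0.49062681 -0.00439262  0.17368339] [ 0.058  0.103 -0.258  2.371  0.587  0.249 -2.325] [[ 0.89  -0.024  0.456]
 [-0.015 -1.    -0.023]
 [ 0.456  0.014 -0.89 ]]
7589
((490.846435546875, 5.881412506103516), (64.09028625488281, 56.636661529541016), 88.5747299194336)
5075
((490.13787841796875, 5.906364440917969), (64.07685089111328, 36.469764709472656), 88.60709381103516)
```

View pics/s2.png

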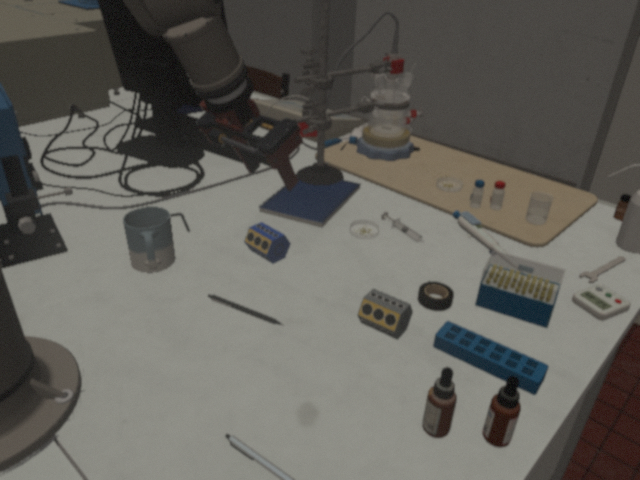

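The scene view shows the hand above the blue stand (267,242), with nothing disturbed. The wrist depth gives its centre as (0.4905, 0.0059) with the long axis at 88.6°, so the jaws are aligned.

servo_tool(
  moves=[
    [0, 0.0103, 0, 0, 0, 0, 0.0878],
    [0, 0, -0.018, 0, 0, 0, 0.0878],
    [0, 0, -0.018, 0, 0, 0, 0.0878],
    [0, 0, -0.018, 0, 0, 0, 0.0878],
    [0, 0, -0.018, 0, 0, 0, 0.0878],
    [0, 0, -0.018, 0, 0, 0, 0.0878],
    [0, 0, -0.018, 0, 0, 0, 0.0878],
    [0, 0, -0.015, 0, 0, 0, 0.0878],
    [0, 0, 0, 0, 0, 0, 0.0878],
    [0, 0, 0, 0, 0, 0, 0.0878],
  ],
)

```text
time_s: 3.95
tcp_pos: [0.5036, 0.0015, 0.0901]
eef_rot: [0.008, 0.978, -0.007, 0.206]
contact_force: [0.1, 0.6, -0.5]
finger_gap: 0.998
finger_force: 0.0
```

Run:
```python
from h import *
s=env.get_state();M=R.from_quat(np.roll(s['eef_rot'],-1)).as_matrix();print(s['time_s'],s['tcp_pos'],s['joint_pos'].round(3),M.round(3))
```

```text
3.95 [0.50359657 0.00150158 0.09006108] [ 0.003  0.312 -0.214  2.369  1.223  0.17  -2.958] [[ 0.915 -0.018  0.404]
 [-0.011 -1.    -0.019]
 [ 0.404  0.013 -0.915]]
```

servo_tool(
  moves=[
    [-0.001, 0, 0.01, 0, 2.4, 0, 0.0878],
    [-0.001, 0, 0.01, 0, 2.4, 0, 0.0878],
    [-0.001, 0, 0.01, 0, 2.4, 0, 0.0878],
    [-0.001, 0, 0.01, 0, 2.4, 0, 0.0878],
    [-0.001, 0, 0.01, 0, 2.4, 0, 0.0878],
    [-0.001, 0, 0, 0, 2.4, 0, 0.0878],
    [-0.001, 0, 0, 0, 2.4, 0, 0.0878],
    [-0.001, 0, 0, 0, 2.4, 0, 0.0878],
    [-0.001, 0, 0, 0, 2.4, 0, 0.0878],
    [-0.001, 0, 0, 0, 2.4, 0, 0.0878],
  ],
)

```text
time_s: 5.2
tcp_pos: [0.4947, 0.0003, 0.1377]
eef_rot: [0.012, 1.0, -0.005, 0.005]
contact_force: [-0.7, -0.2, -1.3]
finger_gap: 1.0
finger_force: 0.0
```

```bash
cat > st.py <<'E'
from h import *
s=env.get_state();M=R.from_quat(np.roll(s['eef_rot'],-1)).as_matrix();print(s['time_s'],s['tcp_pos'],s['joint_pos'].round(3),'\n',M.round(3))
E
python3 st.py
```

```text
5.2 [4.94670329e-01 2.59541200e-04 1.37727300e-01] [ 0.389  0.384 -0.638  2.049  0.351  0.804 -2.042] 
 [[ 1.    -0.011  0.01 ]
 [-0.011 -1.    -0.024]
 [ 0.011  0.024 -1.   ]]
```

servo_tool(
  moves=[
    [-0.004, 0.0056, 0, 1.4, -4, -0.7, 0.0878],
    [0, 0, -0.015, 0, -4, 0, 0.0878],
    [0, 0, -0.015, 0, 0, 0, 0.0878],
    [0, 0, -0.015, 0, 0, 0, 0.0878],
    [0, 0, -0.015, 0, 0, 0, 0.0878],
    [0, 0, -0.01, 0, 0, 0, 0.0878],
    [0, 0, 0, 0, 0, 0, 0.0878],
    [0, 0, 0, 0, 0, 0, 0.0878],
    [0, 0, 0, 0, 0, 0, 0.0878],
    [0, 0, 0, 0, 0, 0, 0.0878],
  ],
)

```text
time_s: 6.45
tcp_pos: [0.4912, 0.0058, 0.0678]
eef_rot: [-0.001, 0.997, -0.012, 0.076]
contact_force: [0.5, 0.5, 0.1]
finger_gap: 1.0
finger_force: 0.0
```

```bash
python3 st.py
```

```text
6.45 [0.49119962 0.00576327 0.06784369] [ 0.291  0.431 -0.525  2.205  0.55   0.466 -2.256] 
 [[ 0.988 -0.024  0.151]
 [-0.025 -1.     0.   ]
 [ 0.151 -0.004 -0.989]]
```

servo_tool(
  moves=[
    [-0.0005, 0, -0.01, 0, 0, 0, 0.0878],
    [0, 0, -0.01, 0, 0, 0, 0.0878],
    [0, 0, -0.01, 0, 0, 0, 0.0878],
    [0, 0, -0.007, 0, 0, 0, 0.0878],
    [0, 0, 0, 0, 0, 0, 0.05],
    [0, 0, 0, 0, 0, 0, 0.05],
    [0, 0, 0, 0, 0, 0, 0.05],
    [0, 0, 0, 0, 0, 0, 0.05],
    [0, 0, 0, 0, 0, 0, 0.05],
    [0, 0, 0, 0, 0, 0, 0.05],
  ],
  force=25,
)

```text
time_s: 7.7
tcp_pos: [0.4907, 0.0058, 0.0307]
eef_rot: [-0.001, 0.997, -0.012, 0.076]
contact_force: [-0.4, 0.2, 3.6]
finger_gap: 0.726
finger_force: 25.0
```

```bash
python3 st.py
```

```text
7.7 [0.49071051 0.00583469 0.03073223] [ 0.215  0.494 -0.439  2.225  0.647  0.382 -2.351] 
 [[ 0.988 -0.024  0.151]
 [-0.024 -1.     0.   ]
 [ 0.151 -0.004 -0.989]]
```

servo_tool(
  moves=[
    [0, 0, 0.01, 0, 0, 0, 0.05],
    [0, 0, 0.015, 0, 0, 0, 0.05],
    [0, 0, 0.015, 0, 4, 0, 0.05],
    [0, 0, 0.01, 0, 5, 0, 0.05],
    [0, 0, 0, 0, 5, 0, 0.05],
    [0, 0, 0, 0, 5, 0, 0.05],
    [0, 0, 0, 0, 5, 0, 0.05],
    [0, 0, 0, 0, 5, 0, 0.05],
    [0, 0, 0, 0, 5, 0, 0.05],
    [0, 0, 0, 0, 5, 0, 0.05],
  ],
)

```text
time_s: 8.95
tcp_pos: [0.4905, 0.0058, 0.081]
eef_rot: [0.002, 0.965, -0.012, -0.263]
contact_force: [-0.2, -0.2, -1.4]
finger_gap: 0.732
finger_force: 25.0
```

```bash
python3 st.py; python3 -c "
from h import *
cap('scene','s3.png')"
```

```text
8.95 [0.49048315 0.00576871 0.0809534 ] [ 0.308  0.752 -0.588  1.72   0.269  1.316 -1.989] 
 [[ 0.861 -0.021 -0.508]
 [-0.024 -1.     0.002]
 [-0.508  0.011 -0.862]]
```

View pics/s3.png

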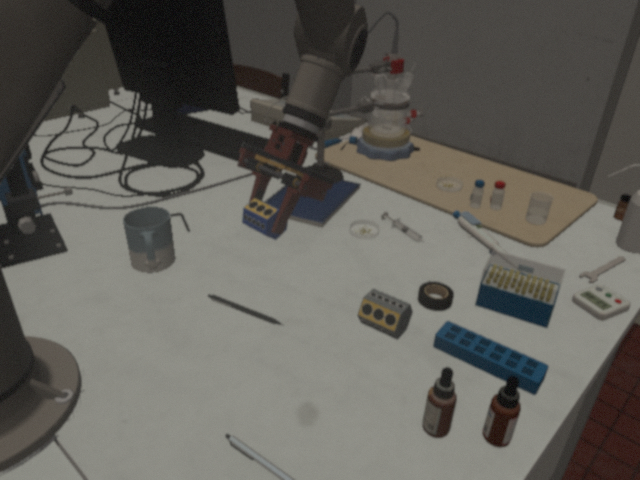

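The picture shows the stand held in the jaws at (265,215), with its yellow face turning up. The grey stand is untouched.

servo_tool(
  moves=[
    [0, 0, 0, 0, 4, 0, 0.05],
    [0, 0, 0, 0, 4, 0, 0.05],
    [0, 0, 0, 0, 4, 0, 0.05],
    [0, 0, 0, 0, 4, 0, 0.05],
    [0, 0, 0, 0, 4, 0, 0.05],
    [0, 0, -0.012, 0, 1, 0, 0.05],
    [0, 0, -0.012, 0, 0, 0, 0.05],
    [0, 0, -0.01, 0, 0, 0, 0.05],
    [0, 0, 0, 0, 0, 0, 0.05],
    [0, 0, 0, 0, 0, 0, 0.05],
  ],
)

```text
time_s: 10.25
tcp_pos: [0.4906, 0.0059, 0.0468]
eef_rot: [0.005, 0.901, -0.011, -0.433]
contact_force: [1.3, -0.5, -1.0]
finger_gap: 0.731
finger_force: 25.0
```

```bash
python3 st.py
python3 - <<'E'
from h import *
c=cap('scene')['color'][120:300,170:400,::-1];cv2.imwrite('pics/s4.png',cv2.resize(c,None,fx=3,fy=3))
E
```

```text
10.25 [0.49057083 0.00587793 0.04678177] [ 0.237  0.999 -0.527  1.492  0.218  1.64  -1.967] 
 [[ 0.625 -0.015 -0.781]
 [-0.024 -1.     0.   ]
 [-0.78   0.019 -0.625]]
```

View pics/s4.png

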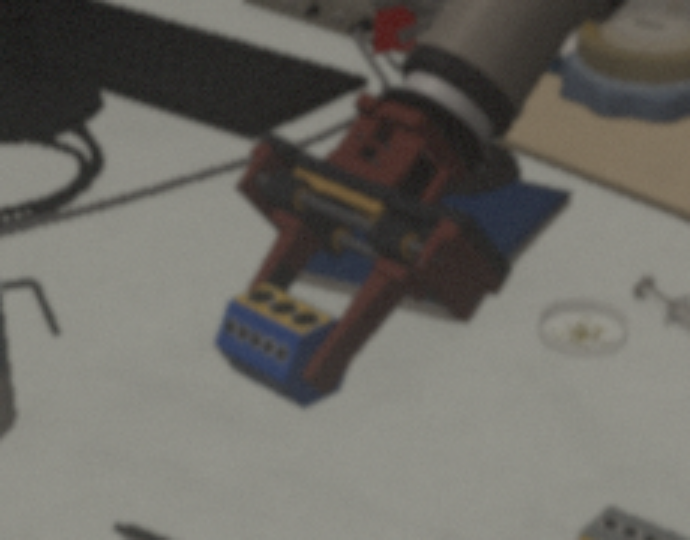

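The crop shows the stand level in the jaws at (275,345) with its three large wells facing up. I lower it next.

servo_tool(
  moves=[
    [0, 0, -0.004, 0, 0, 0, 0.05],
    [0, 0, -0.004, 0, 0, 0, 0.05],
    [0, 0, -0.004, 0, 0, 0, 0.05],
    [0, 0, -0.003, 0, 0, 0, 0.05],
    [0, 0, -0.001, 0, 0, 0, 0.05],
    [0, 0, -0.001, 0, 0, 0, 0.05],
    [0, 0, 0, 0, 0, 0, 0.05],
    [0, 0, 0, 0, 0, 0, 0.05],
    [0, 0, 0, 0, 0, 0, 0.05],
    [0, 0, 0, 0, 0, 0, 0.05],
  ],
)

```text
time_s: 11.55
tcp_pos: [0.4905, 0.0058, 0.0295]
eef_rot: [0.005, 0.901, -0.011, -0.433]
contact_force: [0.3, -0.7, -1.1]
finger_gap: 0.725
finger_force: 25.0
```

servo_tool(
  moves=[
    [0, 0, -0.001, 0, 0, 0, 0.05],
    [0, 0, -0.0005, 0, 0, 0, 0.05],
    [0, 0, 0, 0, 0, 0, 0.05],
    [0, 0, 0, 0, 0, 0, 0.07],
    [0, 0, 0, 0, 0, 0, 0.08],
    [0, 0, 0, 0, 0, 0, 0.0878],
    [0, 0, 0, 0, 0, 0, 0.0878],
    [0, 0, 0, 0, 0, 0, 0.0878],
    [0, 0, 0, 0, 0, 0, 0.0878],
    [0, 0, 0, 0, 0, 0, 0.0878],
  ],
)

```text
time_s: 12.8
tcp_pos: [0.4904, 0.0058, 0.0279]
eef_rot: [0.005, 0.901, -0.011, -0.433]
contact_force: [0.7, -0.5, 0.4]
finger_gap: 1.001
finger_force: 0.0
```

servo_tool(
  moves=[
    [0.003, 0, 0.01, 0, 0, 0, 0.0878],
    [0.003, 0, 0.015, 0, 0, 0, 0.0878],
    [0.003, 0, 0.02, 0, 0, 0, 0.0878],
    [0, 0, 0.02, 0, -3, 0, 0.0878],
    [0, 0, 0.02, 0, -4, 0, 0.0878],
    [0, 0, 0.02, 0, -4, 0, 0.0878],
    [0, 0, 0.02, 0, -4, 0, 0.0878],
    [0, 0, 0.02, 0, -4, 0, 0.0878],
    [0, 0, 0, 0, 0, 0, 0.0878],
    [0, 0, 0, 0, 0, 0, 0.0878],
  ],
)

```text
time_s: 14.05
tcp_pos: [0.4994, 0.0056, 0.1731]
eef_rot: [0.003, 0.96, -0.012, -0.279]
contact_force: [0.2, 0.1, 0.1]
finger_gap: 1.0
finger_force: 0.0
```

```bash
python3 st.py
python3 - <<'E'
from h import *
b=cap('scene');W=world(b)
h=cv2.cvtColor(b['color'],cv2.COLOR_RGB2HSV)
p=W[220:275,235:305].reshape(-1,3)
for lo,hi in((.044,.058),(.012,.058)):
    t=p[(p[:,2]>lo)&(p[:,2]<hi)];print(len(t),cv2.minAreaRect(t[:,:2].astype(np.float32)*1000),np.median(t[:,2]))
    if lo>.04:print(np.linalg.lstsq(np.c_[t[:,:2],np.ones(len(t))],t[:,2],rcond=None)[0])
c=b['color'][120:350,170:430,::-1];cv2.imwrite('pics/s5.png',cv2.resize(c,None,fx=2.5,fy=2.5))
E
```

```text
14.05 [0.49935998 0.00560345 0.17310519] [ 0.316  0.664 -0.609  1.635  0.207  1.505 -1.959] 
 [[ 0.844 -0.021 -0.536]
 [-0.025 -1.     0.   ]
 [-0.536  0.013 -0.844]]
457 ((484.10986328125, 5.222980499267578), (67.26713562011719, 38.18531036376953), 89.46720886230469) 0.05117696764452545
[0.09962575 0.0192467  0.00237909]
1136 ((481.8430480957031, 4.214061737060547), (55.466739654541016, 72.03553009033203), 5.855231761932373) 0.0401439575055918
```

View pics/s5.png

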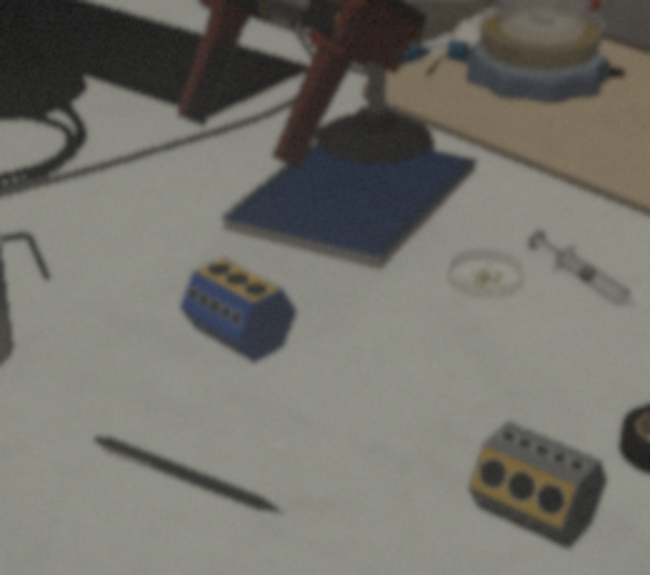

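The crop shows the blue stand at (240,310) lying flat with its yellow face up. Its top is at about 0.051 m, it has moved about 5 mm, and the gripper is clear of it. The grey stand is unchanged.

```bash
python3 -c "
from cell import env
print(env.job_done())"
```

```text
the job is handed in; nothing more can be done
None
```

The blue stand now lies flat with its yellow three-well face up, about 5 mm from where it started, with the gripper clear and the grey stand left alone; I handed the job in at about 14 s, and no verdict came back.

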